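Re-angle a swivel-base bench vise

ROBOT

A 7-joint arm with a two-finger parallel gripper is mounted at the origin on the work surface. World frame = base frame: x ahead of the robot, y to its left, z up, the work surface at z = 0. Lengths are in mm, angles in rad, forces in N, time in s.
With the tool pointing down it reaches from about 350 to 900 mm from the base axis. Payload 7.2 kg.
Tool frame: the origin (TCP) lies at the centre of the arm's flange, where the gripper is bolted on; the fingertips stand 173 mm ahead of it and the grasp point (between the pads) lies 155 mm ahead of it; z points along the fingers, y is the line along which they close (so a half turn about z gives the same grasp; the last joint's range is limited). The gripper opens to 85 mm and grips with 20 to 120 N. Pads are 22 mm wide; open, the fingers measure 114 mm over their backs; the gripper's body (76 mm by 85 mm) begins 54 mm behind the grasp point. The pads swing forward as they close: fully open they stand 13 mm farther back than shut.
Start: joints at [1.079, 0.411, -0.013, 1.596, 0.006, 1.134, -0.082], TCP at [257.004, -569.712, 404.697] pointing down, gripper open.
Joint ranges: [-2.95, 2.95], [-0.29, 1.99], [-1.47, 1.44], [0.14, 2.54], [-1.03, 4.17], [0.13, 1.85], [-2.86, 2.86]. Speed limits (rad/s): [2.39, 2.39, 3.01, 3.01, 3.14, 3.14, 3.14].

INTERFACE

Orientations are given as a 3x3 rotation matrix whose columns are the frame's x, y, z axes.
In Python, from bench import bot, optics, finish_job gives the robot as it stands.
- The arm moves only by the tool apply_moves, never from a script. Its arguments are lists of equal length, an entry for each row: "xyz": the shift along the tool's x, y, z in cm, a list of three; "angular": the turn, a rotation vector about the tool's x, y, z in rad, a list of three; "fingers": the finger opening in cm, from 0 to 8.54. In form: {"xyz": [[dx, dy, dz], ...], "angular": [[rx, ry, rz], ...], "fingers": [fingers, ...]}. A call has 1 to 10 rows; each row shifts and turns the commanded pose from where the row before left it, along the tool's axes as they then stand; what a row does not reach is not made up. A row lasts 1/12 s, in which the tool goes at most 41.7 mm and 7.16 degrees, less where a joint would pass 70% of its speed; a pose out of reach is approached as far as the arm can. A call with a gripper value outside its range is refused whole. The fingers move at their own pace and stop on an object; "force" is the grip in N (left out, the last holds). Time passes only in rows, so rows that do not move let the fingers close. It gives the time, the measured TCP pose, the force, the opening and the grip force at its end, in the units of the state.
- bot.get_obs(): the state, without advancing time (a new reading comes with each control period).
- optics.read_camera(name): name is "scene" or "top" or "wrist"; returns a dict with "color" (420x560x3 uint8, red, green, blue), "z_map" (420x560 float32, mm along the optical axis (not along the pixel's ray), 0 where there is no reading), "fx", "fy", "cx", "cy" (pixels), "k1" (the pictures are not rectified: a ray, as slopes to the right and down, at radius r is drawn at 1 + k1 r^2 times it, then the intrinsics apply), "eye" and "rotation" of the camera in the world. Camera axes: x right, y down, z forward; pixel columns grow to the right and rows downward; lengths in mm; the calibration is good to about 2 mm. A picture is of the moment at which its call begins.
- finish_job(): hands the job in; it is judged then, once.
The state is a dict: "clock": time; "qpos": joint angles; "joint_velocities": joint speeds; "tau": joint torques, N m; "eef_pos": TCP position; "eef_rot": TCP orientation; "ft_force": force on the tool from outside, world axes, zero at the start; "ft_torque": the same for the moment, N m; "gripper_width": finger opening in mm; "grasp_force": force on a finger pad.
Only numpy, scipy, OpenCV 4.12 (cv2) and the standard library are available. Lean on these libraries where they do the work, as an engineer would, in place of code of your own. Each camera call takes 0.05 s, during which the arm holds its last target. There are 200 camera calls.

TASK

On the bench stands a small vise on a round swivel base. First loosen its swivel lock (the black wing knob on the lug at the side of the base) by about a sixth of a turn anticlockwise, then swing the vise head until its pointer stands at the steel marker clip on the rim of the base, and turn the wing knob back clockwise until it is tight again. Do not shift the head before the lock is loose, and leave the marker clip where it is.

Things in the scene. Friction and masses are not known exactly. Their poses are not given: they have to be found in the camera images.
- vise_base: Fixed orange round vise base, 170 mm across, 28 mm high, white ticks every 15 degrees. Origin: on the vertical swivel axis at bench height, z up. On its -y side a lug (46 mm wide, 30 mm high) carries the black wing knob, axis at x 0, y -150 mm in this frame. The short lug with a hex bolt at +y is not for use.
- swivel_lock (a joint): Black wing knob, in rad: 0 tight (stop), grows anticlockwise seen from above, stop at 1.3; starts tight. Wing 54 mm long, 14 thick, 59 to 87 mm above the bench, on a 38 mm collar; at 0 it lies along the base's x axis and turns with the angle. Loose from 0.7 up: only then swing the head. Turning takes about 0.2 N m; it stays where left and does not rise.
- vise_head (a joint): Orange vise head on the base, in rad: direction of its pointer in the base frame, 0 = base +x, anticlockwise positive, -0.8 to 1.0. Takes 0.5 N m to swing and stays where left (the same with the lock tight, so do not nudge it then). Jaws (70 mm wide, top 105 mm above the bench) at and behind the axis; the jaw screw's T bar, opposite the pointer, 96 mm from the axis, is not the lock.
- anvil (a point): Middle of the vise head's anvil at 80 mm above the bench, 47 mm from the swivel axis on the pointer's side. Place to pinch from above: a straight block 30 mm wide, its length radial, free to pinch across its width from 30 to 65 mm from the axis; flanks from 50 mm to the flat top at 100 mm above the bench. Turns with the head.
- pointer (a point): Tip of the small steel pointer on the vise head below the anvil's end, 80 mm from the swivel axis, 36 mm above the bench. Turns with the head and shows its direction.
- mark (a point): Inner edge of a small steel clip (14 mm wide, top 37 mm above the bench) on the rim of the base, 80 mm from the swivel axis, 36 mm above the bench: the pointer tip coincides with it when the head is at the mark. It starts between 0.4 and 0.75 rad in the base frame and slides along the rim if knocked.

How it is judged (in metres and radians):
On the way, in this order (a step that is already met when the one before it is completed fails the run):
1. the lock knob is loosened before the head is swung (value of joint swivel_lock above 0.6 rad and distance of pointer from where it was at the start of the episode below 0.015 m), for 0.1 s.
2. with the lock loose, the head is swung to the marker clip (value of joint swivel_lock above 0.5 rad and horizontal distance between pointer and mark below 0.015 m), for 0.2 s.
3. the lock knob is tight again with the pointer at the clip (value of joint swivel_lock below 0.2 rad and horizontal distance between pointer and mark below 0.015 m), for 0.2 s.
At the end, for the whole second after the job is handed in: The pointer of the vise head is within 15 mm (about 10 degrees) of the marker clip, the wing knob is turned back to within 0.2 rad (11 degrees) of tight, and the clip is still within 12 mm of where it was (all of step 3); the robot touches nothing.
It fails at once if the marker clip is pushed along the rim by more than 12 mm (distance of mark from where it was at the start of the episode above 0.012 m).
It also fails if it takes over 53 s, if anything falls off the work surface, if the arm or the gripper's body presses on something with over 40 N, if the wrist force passes 120 N, or if a joint passes its speed limit or range.

## Working session

There is one attempt and no reset: what is moved stays moved. The work goes in short steps, Python scripts to look and compute and a tool call to move; the robot and the scene stay as the last step left them, time stands still between calls to the robot, and variables do not carry over. Pictures are saved under pics/ and viewed, at most 10 in all, crops included, and the job is handed in when it is done.

Besides the shell and the picture viewer there is one more tool, called after "Call:" as name(argument=value, ...) on one line, values as JSON. apply_moves: Moves the arm, as the interface text tells. Its arguments: {"type":"object","properties":{"xyz":{"type":"array"},"angular":{"type":"array"},"fingers":{"type":"array"},"force":{"type":"number"}},"required":["xyz","angular","fingers"]}

```bash
mkdir -p pics; cat > h.py <<'E'
import numpy as np, cv2, pickle
from bench import bot, optics, finish_job
def grab(name):
    d=optics.read_camera(name); return d
def pts(d):
    """world point per pixel"""
    h,w=d["z_map"].shape
    u,v=np.meshgrid(np.arange(w),np.arange(h))
    K=np.array([[d["fx"],0,d["cx"]],[0,d["fy"],d["cy"]],[0,0,1.]])
    p=cv2.undistortPoints(np.stack([u,v],-1).reshape(-1,1,2).astype(np.float64),K,np.array([d["k1"],0,0,0.])).reshape(h,w,2)
    c=np.dstack([p,np.ones((h,w))])*d["z_map"][...,None]
    return c@np.array(d["rotation"]).T+np.array(d["eye"])
def save(d,fn): cv2.imwrite("pics/"+fn,cv2.cvtColor(d["color"],cv2.COLOR_RGB2BGR))
E
python3 - <<'E'
from h import *
o=bot.get_obs(); print(o)
for n in("scene","top"):
    d=grab(n); save(d,n+"0.png"); pickle.dump(d,open(n+"0.pkl","wb")); print(n,d["eye"],np.round(d["rotation"],3).tolist(),d["fx"],d["k1"])
E
```

```text
{'clock': 0.0, 'qpos': array([ 1.07882895,  0.41191911, -0.01273151,  1.59706896,  0.00561925,
        1.13432932, -0.08221471]), 'joint_velocities': array([ 4.50827556e-05, -1.32839688e-03,  1.30226279e-03,  6.44908196e-04,
       -1.41761643e-03, -1.05856657e-04,  1.46327311e-03]), 'tau': array([-1.00268615e-03, -6.00627065e+01,  6.81469850e-01, -2.99414849e+01,
        1.38136392e-02,  1.04122472e-02,  5.09213834e-06]), 'eef_pos': array([ 256.89005664, -569.51428289,  403.83058211]), 'eef_rot': array([[ 9.11531393e-01,  4.11229694e-01, -8.10952482e-04],
       [ 4.11230473e-01, -9.11530199e-01,  1.48150833e-03],
       [-1.29967460e-04, -1.68392972e-03, -9.99998574e-01]]), 'ft_force': array([-0.34044224,  0.63066201,  0.2405826 ]), 'ft_torque': array([-0.0527515 , -0.02837485,  0.01306709]), 'grasp_force': 0.0, 'gripper_width': 85.57350011601145}
scene [970.3317021  229.03624774 520.63928424] [[-0.526, 0.588, -0.614], [0.85, 0.381, -0.363], [0.02, -0.713, -0.701]] 408.36097213986955 0.0007464402493329301
top [513.77979887  -5.37215358 734.134123  ] [[-0.029, -0.997, 0.072], [-1.0, 0.03, 0.007], [-0.01, -0.072, -0.997]] 484.4763743238742 -0.07363782122777253
```

View pics/top0.png

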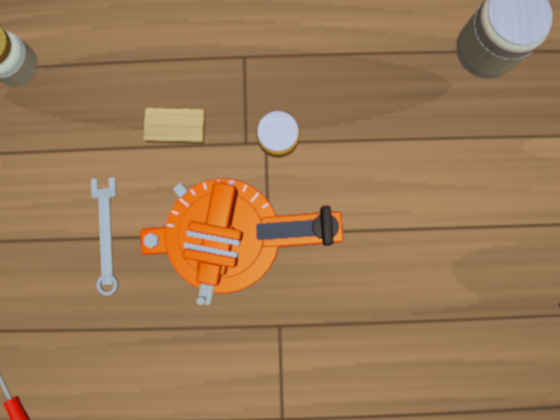

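View pics/scene0.png

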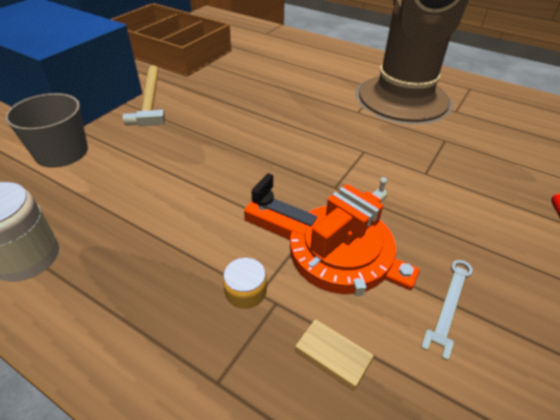

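The top view shows the base centre near (221,236), the wing knob at (326,226) along the image column, the clip at (180,190), the pointer tip near (232,183) and the anvil at (221,200). The scene view shows the clip at (360,286), the pointer at (314,262) and the knob at (263,189).

```bash
cat > m.py <<'E'
from h import *
import sys
def ana(d,n):
    P=pts(d); hsv=cv2.cvtColor(d["color"],cv2.COLOR_RGB2HSV).astype(int); H,S,V=hsv[...,0],hsv[...,1],hsv[...,2]
    X,Y,Z=P[...,0],P[...,1],P[...,2]
    roi=(d["z_map"]>0)&(X>380)&(X<680)&(Y>-280)&(Y<160)
    org=(H<12)&(S>180)&roi
    # knob
    kn=roi&(V<60)&(Z>75)&(Z<100)
    q=P[kn]; 
    if len(q)>10:
        r=cv2.minAreaRect(q[:,:2].astype(np.float32)); print(n,"knob",len(q),q.mean(0).round(1),np.round(np.percentile(q[:,2],[5,50,95]),1),r)
    rim=org&(Z>22)&(Z<34)
    an=org&(Z>94)&(Z<112); q=P[an]
    if len(q)>10: print(n,"top orange",len(q),np.round(np.percentile(q[:,2],[5,50,95]),1),cv2.minAreaRect(q[:,:2].astype(np.float32)))
    st=roi&(S<70)&(V>110)&(Z>20)&(Z<60)
    c,l,s,ce=cv2.connectedComponentsWithStats(st.astype(np.uint8))
    for i in range(1,c):
        if s[i,4]>5: print(n,"steel",s[i,4],ce[i].round(0),P[l==i].mean(0).round(1))
    return P,rim
if __name__=="__main__":
    for n in("top","scene"):
        d=pickle.load(open(n+"0.pkl","rb")); P,rim=ana(d,n)
        q=P[rim]; print("rim",len(q),np.percentile(q[:,2],[5,50,95]).round(1))
        # circle fit by outer hull, robust
        hull=cv2.convexHull(q[:,:2].astype(np.float32))[:,0]
        from scipy.optimize import least_squares
        f=least_squares(lambda c:np.hypot(*(hull-c).T)-85,[520,0],loss="soft_l1",f_scale=1.5); print("centre",f.x)
E
python3 m.py
```

```text
top knob 198 [553.2 -58.2  85.5] [81.7 85.8 88. ] ((552.673828125, -59.86708450317383), (50.16185760498047, 13.948070526123047), 2.0746443271636963)
top top orange 151 [ 95.1 102.6 105.7] ((560.0739135742188, 86.46583557128906), (69.18809509277344, 107.3186264038086), 77.32434844970703)
top steel 259 [277. 145.] [673.9   4.   44.7]
top steel 17 [231. 182.] [623.   72.9  36.4]
top steel 118 [180. 190.] [614.1 148.7  36.4]
top steel 11 [205. 186.] [620.1 113.1  28.5]
top steel 12 [244. 188.] [615.4  54.3  29. ]
top steel 9 [192. 191.] [611.9 131.3  29.2]
top steel 22 [254. 196.] [601.6  39.9  28.9]
top steel 20 [184. 202.] [596.9 144.7  28.4]
top steel 11 [265. 205.] [588.2  25.3  28.6]
top steel 9 [175. 212.] [581.9 157.6  29. ]
rim 242 [24.9 27.6 29.9]
centre [546.76321096  86.10444029]
scene knob 237 [559.  -56.1  83.9] [76.  85.5 88.1] ((555.1324462890625, -57.9171257019043), (50.296043395996094, 12.07729434967041), 1.8994555473327637)
scene top orange 1322 [ 96.1 100.8 105.9] ((560.171875, 87.57637023925781), (69.7708969116211, 109.09290313720703), 77.65071105957031)
scene steel 58 [314. 261.] [614.9  74.5  36.9]
scene steel 195 [253. 264.] [673.9   3.9  45.2]
scene steel 7 [322. 273.] [621.4  92.8  29.2]
scene steel 123 [360. 284.] [613.6 149.   35. ]
rim 2518 [24.6 28.5 31.3]
centre [547.10284493  87.51335014]
```

```bash
cat > m2.py <<'E'
from m import *
from scipy.optimize import least_squares
for n in("top","scene"):
    d=pickle.load(open(n+"0.pkl","rb")); P=pts(d)
    hsv=cv2.cvtColor(d["color"],cv2.COLOR_RGB2HSV).astype(int)
    m=(hsv[...,0]<12)&(hsv[...,1]>180)&(P[...,2]>24)&(P[...,2]<33)&(d["z_map"]>0)
    q=P[m][:,:2]; c=np.array([547,88.])
    for _ in range(4):
        r=q-c; a=np.degrees(np.arctan2(r[:,1],r[:,0])); R=np.hypot(*r.T)
        out=[]
        for b in range(-180,180,6):
            if abs(abs(b+3)-90)<28: continue
            s=(a>=b)&(a<b+6)&(R<92)
            if s.sum()>5: out.append(q[s][np.argmax(R[s])])
        out=np.array(out); f=least_squares(lambda k:np.hypot(*(out-k).T)-85,c,loss="soft_l1"); c=f.x
    print(n,"centre",c,len(out),np.abs(f.fun).mean())
    # knob wing principal axis (top face only), anvil top
    X,Y,Z=P[...,0],P[...,1],P[...,2]
    k=(hsv[...,2]<60)&(Z>82)&(Z<92)&(X>500)&(X<600)&(Y>-90)&(Y<-30); w=P[k][:,:2].astype(np.float32); print("wing",cv2.minAreaRect(w))
    rr=np.hypot(X-c[0],Y-c[1]); an=(hsv[...,0]<12)&(Z>96)&(Z<104)&(rr<75)&(X>c[0]+25); w=P[an][:,:2].astype(np.float32); print("anvil",len(w),w.mean(0),np.median(P[an][:,2]),cv2.minAreaRect(w))
E
python3 m2.py
```

```text
top centre [546.20856543  89.35684634] 1 0.0
wing ((552.680419921875, -59.90760803222656), (50.178253173828125, 13.85765266418457), 2.296043872833252)
anvil 43 [600.86945  70.3542 ] 98.29048094945767 ((597.305908203125, 68.59530639648438), (46.28704071044922, 20.333175659179688), 21.43054962158203)
scene centre [546.48077696  89.72152989] 28 0.9986505990758557
wing ((555.1324462890625, -57.9171257019043), (50.296043395996094, 12.07729434967041), 1.8994555473327637)
anvil 486 [593.7231   81.51362] 99.9987403577351 ((590.9553833007812, 80.40542602539062), (29.787891387939453, 45.696746826171875), 77.22071075439453)
```

Call:
apply_moves(xyz=[[2.4, -1.715, 0], [2.4, -1.715, 0], [2.4, -1.715, 0], [2.4, -1.715, 0], [2.4, -1.715, 0], [2.4, -1.715, 0], [2.4, -1.715, 0], [2.4, -1.715, 0], [2.4, -1.715, 0], [2.4, -1.715, 0]], angular=[[0, 0, 0], [0, 0, 0], [0, 0, 0], [0, 0, 0], [0, 0, 0], [0, 0, 0], [0, 0, 0], [0, 0, 0], [0, 0, 0], [0, 0, 0]], fingers=[6, 6, 6, 6, 6, 6, 6, 6, 6, 6], force=60)

```text
clock: 0.93
eef_pos: [405.6, -313.3, 404.5]
eef_rot: [[0.912, 0.411, -0.0], [0.411, -0.912, 0.0], [-0.0, -0.0, -1.0]]
ft_force: [0.7, -0.3, -0.0]
gripper_width: 59.8
grasp_force: 0.0
```

Call:
apply_moves(xyz=[[2.4, -1.715, 0], [2.4, -1.715, 0], [2.4, -1.715, 0], [2.4, -1.715, 0], [2.4, -1.715, 0], [2.4, -1.715, 0], [2.4, -1.715, 0], [2.4, -1.715, 0], [2.4, -1.715, 0], [2.4, -1.715, 0]], angular=[[0, 0, 0], [0, 0, 0], [0, 0, 0], [0, 0, 0], [0, 0, 0], [0, 0, 0], [0, 0, 0], [0, 0, 0], [0, 0, 0], [0, 0, 0]], fingers=[6, 6, 6, 6, 6, 6, 6, 6, 6, 6])

```text
clock: 1.77
eef_pos: [553.9, -58.4, 404.4]
eef_rot: [[0.912, 0.411, -0.001], [0.411, -0.912, -0.0], [-0.001, -0.0, -1.0]]
ft_force: [2.2, -0.8, 0.2]
gripper_width: 60.1
grasp_force: 0.0
```

Call:
apply_moves(xyz=[[0, 0, 2.5], [0, 0, 2.5], [0, 0, 2.5], [0, 0, 2.5], [0, 0, 0], [0, 0, 0]], angular=[[0, 0, 0.0965], [0, 0, 0.0965], [0, 0, 0.0965], [0, 0, 0.0965], [0, 0, 0], [0, 0, 0]], fingers=[6, 6, 6, 6, 6, 6])

```text
clock: 2.27
eef_pos: [553.1, -59.5, 303.8]
eef_rot: [[0.999, 0.041, -0.003], [0.041, -0.999, 0.0], [-0.003, -0.0, -1.0]]
ft_force: [0.0, 0.6, -0.2]
gripper_width: 60.3
grasp_force: 0.0
```

```bash
cat > near.py <<'E'
from m import *
import sys
o=bot.get_obs(); R=o["eef_rot"]; print(o["clock"],o["eef_pos"].round(1),"yaw",np.degrees(np.arctan2(R[1,0],R[0,0])).round(2),"z",R[:,2].round(4),"q",o["qpos"].round(2),o["ft_force"].round(1),o["gripper_width"].round(1))
for n in sys.argv[2:]:
    d=grab(n); save(d,sys.argv[1]+n+".png"); pickle.dump(d,open(sys.argv[1]+n+".pkl","wb")); ana(d,n)
E
python3 near.py a wrist
```

```text
Traceback (most recent call last):
  File "near.py", line 3, in <module>
    o=bot.get_obs(); R=o["eef_rot"]; print(o["clock"],o["eef_pos"].round(1),"yaw",np.degrees(np.arctan2(R[1,0],R[0,0])).round(2),"z",R[:,2].round(4),"q",o["qpos"].round(2),o["ft_force"].round(1),o["gripper_width"].round(1))
                                                                                                                                                                                                   ^^^^^^^^^^^^^^^^^^^^^^^^
AttributeError: 'float' object has no attribute 'round'
```

```bash
sed -i 's/o\["gripper_width"\].round(1)/round(o["gripper_width"],1)/' near.py; python3 near.py a wrist
```

```text
2.2667 [553.1 -59.5 303.8] yaw 2.36 z [-3.3e-03  2.0e-04 -1.0e+00] q [ 0.2   0.42 -0.23  1.86  0.12  0.88 -1.62] [ 0.   0.6 -0.2] 60.3
wrist knob 1990 [556.1 -59.9  87.7] [85.1 88.1 89.4] ((554.25439453125, -60.099998474121094), (52.64679718017578, 13.591800689697266), 1.85922110080719)
wrist top orange 9988 [ 96.6 101.9 107.2] ((558.282958984375, 75.91902160644531), (48.8067512512207, 109.5751953125), 80.43666076660156)
wrist steel 1449 [191.  26.] [674.1   3.2  46.6]
wrist steel 72 [ 73. 112.] [620.8  93.2  30.7]
wrist steel 281 [ 93. 117.] [617.9  74.   38.5]
wrist steel 42 [ 46. 112.] [620.3 113.2  30.5]
wrist steel 57 [  2. 122.] [613.1 142.3  38. ]
wrist steel 46 [127. 122.] [615.1  54.6  30.2]
wrist steel 8 [ 20. 120.] [614.8 134.   30.1]
wrist steel 70 [148. 142.] [601.6  40.   30.2]
wrist steel 41 [170. 161.] [588.3  25.1  30.2]
```

View pics/awrist.png

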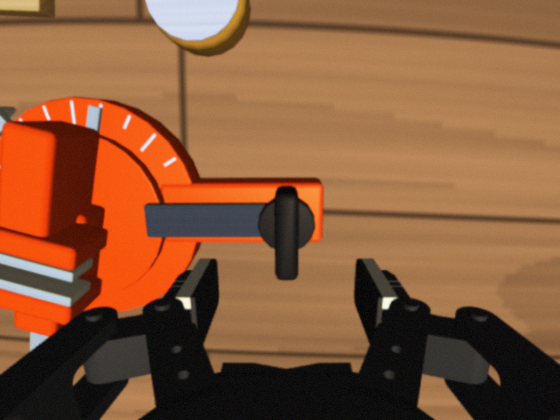

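The wing stands centred between the open fingers at about (286,232), aligned with the pads; its centre is near (554,-60), top at about 87 mm. Descending and pinching.

Call:
apply_moves(xyz=[[0.1, 0.05, 2], [0, 0, 2], [0, 0, 1.6], [0, 0, 1.1], [0, 0, 0], [0, 0, 0], [0, 0, 0], [0, 0, 0], [0, 0, 0], [0, 0, 0]], angular=[[0, 0, 0], [0, 0, 0], [0, 0, 0], [0, 0, 0], [0, 0, 0], [0, 0, 0], [0, 0, 0], [0, 0, 0], [0, 0, 0], [0, 0, 0]], fingers=[6, 6, 6, 6, 6, 0, 0, 0, 0, 0])

```text
clock: 3.15
eef_pos: [555.0, -59.5, 239.1]
eef_rot: [[0.999, 0.039, 0.002], [0.039, -0.999, 0.0], [0.002, -0.0, -1.0]]
ft_force: [-1.6, 1.8, 5.9]
gripper_width: 12.9
grasp_force: 59.6
```

Call:
apply_moves(xyz=[[0, 0, 0], [0, 0, 0], [0, 0, 0], [0, 0, 0]], angular=[[0, 0, 0], [0, 0, 0], [0, 0, 0], [0, 0, 0]], fingers=[0, 0, 0, 0])

```text
clock: 3.48
eef_pos: [555.0, -59.6, 239.1]
eef_rot: [[0.999, 0.039, 0.002], [0.039, -0.999, 0.0], [0.002, -0.0, -1.0]]
ft_force: [-2.0, 1.5, 6.3]
gripper_width: 12.7
grasp_force: 59.6
```

Call:
apply_moves(xyz=[[0, 0, -0.1], [0, 0, 0], [0, 0, 0], [0, 0, 0], [0, 0, 0], [0, 0, 0], [0, 0, 0], [0, 0, 0], [0, 0, 0], [0, 0, 0]], angular=[[0, 0, -0.07], [0, 0, -0.07], [0, 0, -0.07], [0, 0, -0.07], [0, 0, -0.07], [0, 0, -0.07], [0, 0, -0.07], [0, 0, -0.07], [0, 0, -0.07], [0, 0, -0.07]], fingers=[0, 0, 0, 0, 0, 0, 0, 0, 0, 0])

```text
clock: 4.32
eef_pos: [554.6, -58.5, 239.2]
eef_rot: [[0.737, 0.676, 0.001], [0.676, -0.737, 0.002], [0.002, -0.001, -1.0]]
ft_force: [-0.5, 5.9, -0.8]
gripper_width: 12.9
grasp_force: 60.1
```

Call:
apply_moves(xyz=[[0, 0, 0], [0, 0, 0], [0, 0, 0], [0, 0, 0], [0, 0, 0], [0, 0, 0], [0, 0, 0]], angular=[[0, 0, -0.07], [0, 0, -0.07], [0, 0, -0.07], [0, 0, -0.07], [0, 0, -0.07], [0, 0, 0], [0, 0, 0]], fingers=[0, 0, 0, 0, 0, 0, 0])

```text
clock: 4.9
eef_pos: [554.3, -58.1, 239.2]
eef_rot: [[0.462, 0.887, -0.0], [0.887, -0.462, 0.002], [0.002, -0.001, -1.0]]
ft_force: [-2.5, 5.5, 1.2]
gripper_width: 12.8
grasp_force: 60.5
```

Call:
apply_moves(xyz=[[0, 0, 0], [0, 0, 0], [0, 0, 0], [0, 0, -1], [0, 0, -2], [0, 0, -2.5], [0, 0, -2.5], [0, 0, 0], [0, 0, 0]], angular=[[0, 0, 0], [0, 0, 0], [0, 0, 0], [0, 0, 0], [0, 0, 0], [0, 0, 0], [0, 0, 0], [0, 0, 0], [0, 0, 0]], fingers=[5, 5, 5, 6, 6, 6, 6, 6, 6])

```text
clock: 5.65
eef_pos: [555.1, -60.3, 321.0]
eef_rot: [[0.465, 0.885, 0.004], [0.885, -0.465, -0.001], [0.001, 0.004, -1.0]]
ft_force: [-0.4, 0.4, -0.5]
gripper_width: 60.3
grasp_force: 0.0
```

```bash
python3 near.py b wrist scene
```

```text
5.65 [555.1 -60.3 321. ] yaw 62.29 z [ 4.e-03 -9.e-04 -1.e+00] q [ 0.42  0.44 -0.52  1.83  0.27  0.94 -0.7 ] [-0.4  0.4 -0.5] 60.3
wrist knob 2013 [548.2 -36.8  88.3] [84.8 88.2 93.3] ((529.5518798828125, 24.06647491455078), (64.77155303955078, 211.33535766601562), 22.769886016845703)
wrist top orange 5469 [ 96.9 106.  107.6] ((543.47705078125, 66.80261993408203), (42.52287673950195, 96.43876647949219), 62.707523345947266)
wrist steel 70 [276.   2.] [617.7  70.9  38.7]
wrist steel 1272 [396.  53.] [673.8   3.8  46.6]
wrist steel 52 [283.  31.] [614.7  54.3  30.4]
wrist steel 73 [276.  59.] [601.   39.9  30.1]
wrist steel 6 [132.  67.] [514.1  76.8  54.9]
wrist steel 38 [52. 74.] [457.6 105.2  43. ]
wrist steel 42 [269.  88.] [587.8  25.   30.2]
scene knob 224 [558.8 -55.7  83.8] [76.3 85.7 87.6] ((556.2147827148438, -58.14065170288086), (49.92808151245117, 11.080370903015137), 63.76203536987305)
scene top orange 1287 [ 95.9 100.8 106. ] ((560.2230224609375, 87.24038696289062), (69.47779846191406, 109.66040802001953), 76.7403793334961)
scene steel 60 [314. 261.] [615.1  74.6  37.4]
scene steel 199 [253. 264.] [674.    3.9  45.2]
scene steel 9 [323. 273.] [620.6  92.8  29.1]
scene steel 155 [360. 285.] [614.4 149.5  33.4]
```

Call:
apply_moves(xyz=[[2.82, -0.64, 0], [2.82, -0.64, 0], [2.82, -0.64, 0], [2.82, -0.64, 0], [2.82, -0.64, 0], [0, 0, 0], [0, 0, 0], [0, 0, 0], [0, 0, 0], [0, 0, 0]], angular=[[0, 0, 0], [0, 0, 0], [0, 0, 0], [0, 0, 0], [0, 0, 0], [0, 0, 0.1088], [0, 0, 0.1088], [0, 0, 0.1088], [0, 0, 0.1088], [0, 0, 0.1088]], fingers=[7, 7, 7, 7, 7, 7, 7, 7, 7, 7])

```text
clock: 6.58
eef_pos: [591.3, 79.5, 317.3]
eef_rot: [[0.858, 0.513, -0.002], [0.513, -0.858, -0.0], [-0.002, -0.001, -1.0]]
ft_force: [-1.2, 0.7, -0.3]
gripper_width: 70.0
grasp_force: 0.0
```

Call:
apply_moves(xyz=[[0, 0, 0], [0, 0, 0], [0, 0, 0], [0, 0, 0], [0, 0, 0], [0, 0, 0], [0, 0, 0], [0, 0, 0], [0, 0, 0], [0, 0, 0]], angular=[[0, 0, 0.1088], [0, 0, 0.1088], [0, 0, 0.1088], [0, 0, 0.1088], [0, 0, 0.1088], [0, 0, 0.1088], [0, 0, 0.1088], [0, 0, 0], [0, 0, 0], [0, 0, 0]], fingers=[7, 7, 7, 7, 7, 7, 7, 7, 7, 7])

```text
clock: 7.42
eef_pos: [591.5, 79.7, 318.1]
eef_rot: [[0.977, -0.212, -0.001], [-0.212, -0.977, -0.0], [-0.001, 0.001, -1.0]]
ft_force: [0.2, 0.2, -0.0]
gripper_width: 69.8
grasp_force: 0.0
```

```bash
python3 near.py c wrist; python3 - <<'E'
from h import *
d=pickle.load(open("cwrist.pkl","rb"));P=pts(d);hsv=cv2.cvtColor(d["color"],cv2.COLOR_RGB2HSV).astype(int)
Z=P[...,2];r=np.hypot(P[...,0]-546.5,P[...,1]-89.7)
an=(hsv[...,0]<12)&(hsv[...,1]>180)&(Z>97)&(Z<104)&(r<90)&(P[...,0]>565)
print(an.sum(),np.median(Z[an]),cv2.minAreaRect(P[an][:,:2].astype(np.float32)))
E
```

```text
7.4167 [591.5  79.7 318.1] yaw -12.27 z [-1.1e-03 -3.0e-04 -1.0e+00] q [-0.04  0.46 -0.23  1.75  0.13  0.95 -2.11] [ 0.2  0.2 -0. ] 69.8
wrist knob 1823 [556.7 -55.6  86.7] [78.3 87.9 89.4] ((553.9689331054688, -58.41520690917969), (52.99015426635742, 14.722021102905273), 63.21404266357422)
wrist top orange 8916 [ 98.7 102.2 107.3] ((561.2039184570312, 87.01095581054688), (69.69737243652344, 107.36582946777344), 78.0706558227539)
wrist steel 1198 [370.  76.] [674.    3.6  46.5]
wrist steel 221 [285. 178.] [617.5  74.1  38.9]
wrist steel 56 [260. 177.] [620.7  93.2  30.1]
wrist steel 38 [311. 173.] [615.1  54.3  30.1]
wrist steel 36 [235. 183.] [620.1 113.2  30. ]
wrist steel 59 [333. 187.] [601.4  39.8  30.1]
wrist steel 444 [192. 205.] [612.2 147.9  37.2]
wrist steel 31 [214. 199.] [611.9 131.7  30.1]
wrist steel 34 [355. 200.] [587.9  25.1  29.9]
wrist steel 18 [194. 241.] [581.6 157.1  30.1]
3943 101.44670034527729 ((587.8401489257812, 80.5295181274414), (30.038562774658203, 52.67975616455078), 77.48802185058594)
```

View pics/cwrist.png

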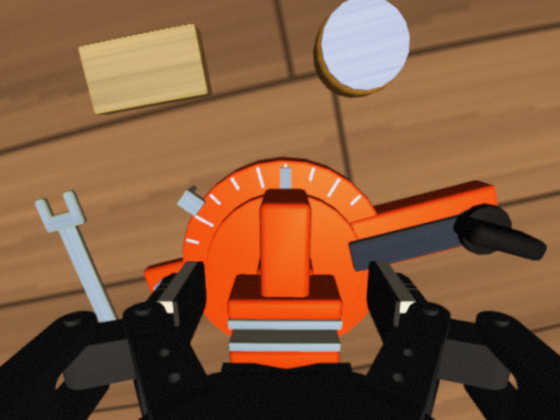

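The anvil block at (285,240) is centred between the fingers, the pointer is at (285,178), and the clip at (192,205). Descending and pinching the anvil.

Call:
apply_moves(xyz=[[0, 0, 2.4], [0, 0, 2.4], [0, 0, 2.0], [0, 0, 1.6], [0, 0, 0], [0, 0, 0], [0, 0, 0], [0, 0, 0], [0, 0, 0], [0, 0, 0]], angular=[[0, 0, 0], [0, 0, 0], [0, 0, 0], [0, 0, 0], [0, 0, 0], [0, 0, 0], [0, 0, 0], [0, 0, 0], [0, 0, 0], [0, 0, 0]], fingers=[7, 7, 7, 7, 7, 2, 2, 2, 2, 2], force=60)

```text
clock: 8.3
eef_pos: [592.2, 80.0, 236.2]
eef_rot: [[0.976, -0.216, 0.003], [-0.216, -0.976, 0.001], [0.002, -0.001, -1.0]]
ft_force: [-0.6, 1.4, 7.7]
gripper_width: 29.7
grasp_force: 61.1
```

Call:
apply_moves(xyz=[[0, 0, 0], [0, 0, 0], [0, 0, 0]], angular=[[0, 0, 0], [0, 0, 0], [0, 0, 0]], fingers=[2, 2, 2])

```text
clock: 8.55
eef_pos: [592.2, 80.0, 236.2]
eef_rot: [[0.976, -0.216, 0.003], [-0.216, -0.976, 0.001], [0.002, -0.001, -1.0]]
ft_force: [-0.5, 0.2, 6.0]
gripper_width: 29.5
grasp_force: 61.3
```

Call:
apply_moves(xyz=[[-0.005, -0.22, -0.1], [-0.005, -0.22, 0], [-0.005, -0.22, 0], [-0.005, -0.22, 0], [-0.005, -0.22, 0], [-0.005, -0.22, 0], [-0.005, -0.22, 0], [-0.005, -0.22, 0], [-0.005, -0.22, 0], [-0.005, -0.22, 0]], angular=[[0, 0, -0.047], [0, 0, -0.047], [0, 0, -0.047], [0, 0, -0.047], [0, 0, -0.047], [0, 0, -0.047], [0, 0, -0.047], [0, 0, -0.047], [0, 0, -0.047], [0, 0, -0.047]], fingers=[2, 2, 2, 2, 2, 2, 2, 2, 2, 2])

```text
clock: 9.38
eef_pos: [592.0, 101.7, 236.3]
eef_rot: [[0.968, 0.25, 0.002], [0.25, -0.968, 0.001], [0.003, -0.001, -1.0]]
ft_force: [3.3, 1.7, -1.6]
gripper_width: 29.1
grasp_force: 61.3
```

Call:
apply_moves(xyz=[[-0.005, -0.22, 0], [-0.005, -0.22, 0], [-0.005, -0.22, 0], [-0.005, -0.22, 0], [-0.005, -0.22, 0], [-0.005, -0.22, 0], [-0.005, -0.22, 0], [-0.005, -0.22, 0], [0, 0, 0], [0, 0, 0]], angular=[[0, 0, -0.047], [0, 0, -0.047], [0, 0, -0.047], [0, 0, -0.047], [0, 0, -0.047], [0, 0, -0.047], [0, 0, -0.047], [0, 0, -0.047], [0, 0, 0], [0, 0, 0]], fingers=[2, 2, 2, 2, 2, 2, 2, 2, 2, 2])

```text
clock: 10.22
eef_pos: [584.4, 118.0, 236.3]
eef_rot: [[0.809, 0.588, 0.002], [0.588, -0.809, 0.001], [0.003, 0.0, -1.0]]
ft_force: [5.0, 2.7, -2.4]
gripper_width: 29.7
grasp_force: 61.3
```

```bash
python3 near.py d wrist scene
```

```text
10.2167 [584.4 118.  236.3] yaw 36.01 z [ 0.0022  0.0013 -1.    ] q [ 0.03  0.59 -0.43  1.8   0.32  0.82 -1.5 ] [ 5.   2.7 -2.4] 29.7
wrist knob 670 [590.7 122.2  87. ] [76.4 87.3 98. ] ((574.3783569335938, 110.20539093017578), (49.5022087097168, 55.784725189208984), 35.8422966003418)
wrist top orange 9168 [ 98.1 101.4 102.6] ((585.368408203125, 117.43598175048828), (42.377220153808594, 87.79299926757812), 36.06460189819336)
wrist steel 1020 [269. 176.] [612.3 148.2  37.1]
wrist steel 573 [287. 206.] [605.5 132.1  38.3]
wrist steel 75 [332. 201.] [620.  113.1  30.2]
wrist steel 49 [223. 211.] [581.6 157.   30.2]
wrist steel 114 [362. 221.] [620.7  93.2  30. ]
wrist steel 806 [549. 238.] [673.1  14.2  46.5]
wrist steel 67 [391. 240.] [621.8  73.4  30.2]
wrist steel 62 [408. 268.] [615.   54.4  30.1]
wrist steel 34 [419. 297.] [604.8  37.   30.1]
wrist steel 21 [401. 301.] [597.3  44.   30.2]
scene knob 277 [568.3 -19.9  85.1] [76.4 85.9 93.9] ((577.03759765625, 27.855300903320312), (225.81689453125, 38.95061111450195), 81.5356674194336)
scene top orange 426 [ 95.4 100.  107.4] ((581.477294921875, 89.0765151977539), (123.33753967285156, 69.89262390136719), 70.72058868408203)
scene steel 198 [253. 264.] [674.    3.6  45.1]
scene steel 227 [357. 282.] [611.3 144.2  34.4]
scene steel 9 [323. 273.] [620.1  92.6  28.4]
```

View pics/dwrist.png

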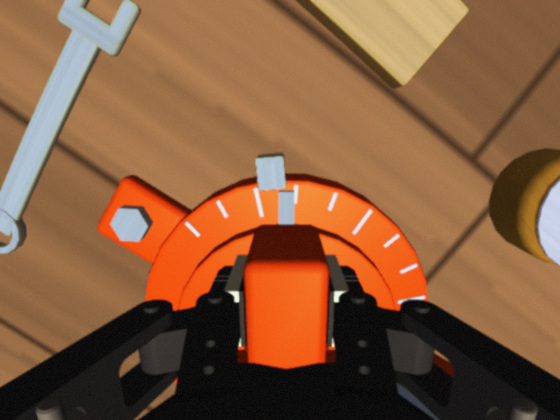

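The pointer (287,206) is just right of the clip (269,176), about 6° short; one last small swing.

Call:
apply_moves(xyz=[[-0.005, -0.235, 0], [-0.005, -0.235, 0], [0, 0, 0], [0, 0, 0], [0, 0, 0], [0, 0, 0]], angular=[[0, 0, -0.05], [0, 0, -0.05], [0, 0, 0], [0, 0, 0], [0, 0, 0], [0, 0, 0]], fingers=[2, 2, 2, 2, 2, 2])

```text
clock: 10.82
eef_pos: [581.4, 121.7, 236.3]
eef_rot: [[0.746, 0.666, 0.002], [0.666, -0.746, 0.001], [0.002, 0.001, -1.0]]
ft_force: [3.5, 3.7, -1.5]
gripper_width: 29.5
grasp_force: 61.3
```

Call:
apply_moves(xyz=[[0, 0, 0], [0, 0, 0], [0, 0, 0], [0, 0, -2], [0, 0, -2.2], [0, 0, -2.2], [0, 0, -2], [0, 0, 0], [0, 0, 0]], angular=[[0, 0, 0], [0, 0, 0], [0, 0, 0], [0, 0, 0], [0, 0, 0], [0, 0, 0], [0, 0, 0], [0, 0, 0], [0, 0, 0]], fingers=[6, 6, 6, 6, 6, 6, 6, 6, 6])

```text
clock: 11.57
eef_pos: [581.1, 120.6, 320.8]
eef_rot: [[0.747, 0.665, 0.002], [0.665, -0.747, -0.0], [0.001, 0.002, -1.0]]
ft_force: [-0.9, -0.1, -1.2]
gripper_width: 59.9
grasp_force: 0.0
```

```bash
python3 near.py e wrist
```

```text
11.5667 [581.1 120.6 320.8] yaw 41.67 z [ 2.e-03 -2.e-04 -1.e+00] q [ 0.08  0.49 -0.5   1.74  0.27  0.98 -1.37] [-0.9 -0.1 -1.2] 59.9
wrist knob 860 [557.3 -49.9  87. ] [81.  87.9 89.3] ((555.6141357421875, -54.3484992980957), (45.08441925048828, 14.242559432983398), 60.937103271484375)
wrist top orange 8251 [ 98.5 102.6 107.3] ((557.0518798828125, 99.65245056152344), (108.68866729736328, 70.10295104980469), 42.24665069580078)
wrist steel 412 [287. 155.] [614.1 148.5  37.8]
wrist steel 60 [275. 175.] [596.5 144.5  30.1]
wrist steel 37 [301. 172.] [611.4 131.3  30.1]
wrist steel 210 [284. 178.] [600.5 138.4  39.5]
wrist steel 25 [250. 178.] [581.5 157.1  30.3]
wrist steel 36 [326. 179.] [619.9 113.   30. ]
wrist steel 54 [345. 195.] [620.4  93.3  30.1]
wrist steel 852 [479. 225.] [674.    4.4  46.5]
wrist steel 33 [364. 211.] [621.7  73.4  30.3]
wrist steel 28 [374. 232.] [614.6  54.5  29.8]
wrist steel 42 [375. 255.] [601.3  39.9  30.2]
```

View pics/ewrist.png

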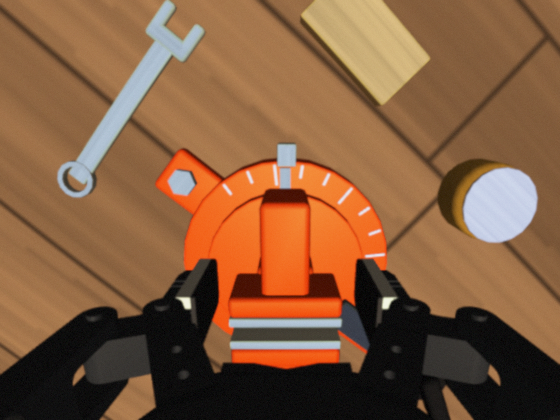

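The pointer (284,178) now stands in line with the clip (287,155), which has not moved. Going back to the knob.

Call:
apply_moves(xyz=[[-2.33, 1.945, 0], [-2.33, 1.945, 0], [-2.33, 1.945, 0], [-2.33, 1.945, 0], [-2.33, 1.945, 0], [-2.33, 1.945, 0], [0, 0, 0], [0, 0, 0], [0, 0, 0], [0, 0, 0]], angular=[[0, 0, 0], [0, 0, 0], [0, 0, 0], [0, 0, 0], [0, 0, 0], [0, 0, 0], [0, 0, -0.093], [0, 0, -0.093], [0, 0, -0.093], [0, 0, -0.093]], fingers=[6, 6, 6, 6, 6, 6, 6, 6, 6, 6])

```text
clock: 12.45
eef_pos: [553.6, -59.7, 318.2]
eef_rot: [[0.45, 0.893, -0.003], [0.893, -0.45, 0.0], [-0.001, -0.002, -1.0]]
ft_force: [-0.4, 0.1, -0.4]
gripper_width: 60.0
grasp_force: 0.0
```

Call:
apply_moves(xyz=[[0, 0, 0], [0, 0, 0], [0, 0, 0]], angular=[[0, 0, 0], [0, 0, 0], [0, 0, 0]], fingers=[6, 6, 6])

```text
clock: 12.7
eef_pos: [554.0, -59.4, 318.9]
eef_rot: [[0.456, 0.89, -0.001], [0.89, -0.456, 0.0], [-0.0, -0.001, -1.0]]
ft_force: [-0.2, -0.6, 0.6]
gripper_width: 60.2
grasp_force: 0.0
```

```bash
python3 near.py f wrist; python3 - <<'E'
from h import *
d=pickle.load(open("fwrist.pkl","rb"));P=pts(d);V=d["color"].max(2);Z=P[...,2]
k=(V<60)&(Z>82)&(Z<92)&(np.hypot(P[...,0]-554,P[...,1]+59)<38)
print(cv2.minAreaRect(P[k][:,:2].astype(np.float32)))
E
```

```text
12.7 [554.  -59.4 318.9] yaw 62.86 z [-1.3e-03  2.0e-04 -1.0e+00] q [ 0.45  0.45 -0.56  1.83  0.29  0.95 -0.71] [-0.2 -0.6  0.6] 60.2
wrist knob 1827 [552.7 -54.   87.8] [85.1 88.2 89.5] ((543.833251953125, -16.685653686523438), (87.43338012695312, 128.7825469970703), 19.497953414916992)
wrist top orange 4826 [101.9 106.4 107.7] ((535.54052734375, 79.20321655273438), (49.53553009033203, 70.48590087890625), 41.857269287109375)
wrist steel 11 [282.   0.] [618.7  73.6  30.1]
wrist steel 1264 [403.  53.] [674.    3.8  46.6]
wrist steel 43 [290.  29.] [615.   54.4  30.2]
wrist steel 75 [282.  58.] [601.2  40.   30.1]
wrist steel 45 [275.  87.] [588.   25.   30.2]
wrist steel 77 [143. 153.] [482.5  28.1  43.1]
((553.9868774414062, -59.07942581176758), (52.632354736328125, 13.703893661499023), 62.293975830078125)
```

Call:
apply_moves(xyz=[[0, 0, 2.4], [0, 0, 2.4], [0, 0, 2.0], [0, 0, 1.1], [0, 0, 0], [0, 0, 0], [0, 0, 0], [0, 0, 0], [0, 0, 0], [0, 0, 0]], angular=[[0, 0, 0], [0, 0, 0], [0, 0, 0], [0, 0, 0], [0, 0, 0], [0, 0, 0], [0, 0, 0], [0, 0, 0], [0, 0, 0], [0, 0, 0]], fingers=[6, 6, 6, 6, 6, 0, 0, 0, 0, 0])

```text
clock: 13.58
eef_pos: [553.9, -58.6, 242.1]
eef_rot: [[0.454, 0.891, -0.0], [0.891, -0.454, -0.0], [-0.0, -0.0, -1.0]]
ft_force: [-5.1, 2.1, 10.1]
gripper_width: 12.4
grasp_force: 59.4
```

Call:
apply_moves(xyz=[[0, 0, 0], [0, 0, 0], [0, 0, 0], [0, 0, 0], [0, 0, 0], [0, 0, 0], [0, 0, 0], [0, 0, 0], [0, 0, 0], [0, 0, 0]], angular=[[0, 0, 0], [0, 0, 0], [0, 0, 0.07], [0, 0, 0.07], [0, 0, 0.07], [0, 0, 0.07], [0, 0, 0.07], [0, 0, 0.07], [0, 0, 0.07], [0, 0, 0.07]], fingers=[0, 0, 0, 0, 0, 0, 0, 0, 0, 0])

```text
clock: 14.42
eef_pos: [554.1, -58.9, 242.1]
eef_rot: [[0.859, 0.512, 0.001], [0.512, -0.859, -0.0], [0.0, 0.001, -1.0]]
ft_force: [-4.4, 1.1, 7.3]
gripper_width: 12.4
grasp_force: 59.0
```

Call:
apply_moves(xyz=[[0, 0, 0], [0, 0, 0], [0, 0, 0], [0, 0, 0], [0, 0, 0], [0, 0, 0], [0, 0, 0], [0, 0, 0], [0, 0, 0]], angular=[[0, 0, 0.07], [0, 0, 0.07], [0, 0, 0.07], [0, 0, 0.07], [0, 0, 0.07], [0, 0, 0.07], [0, 0, 0.07], [0, 0, 0.03], [0, 0, 0]], fingers=[0, 0, 0, 0, 0, 0, 0, 0, 0])

```text
clock: 15.17
eef_pos: [554.1, -59.2, 242.1]
eef_rot: [[1.0, 0.02, 0.001], [0.02, -1.0, -0.001], [0.001, 0.001, -1.0]]
ft_force: [-4.0, -1.6, 6.9]
gripper_width: 12.9
grasp_force: 60.4
```

Yaw is about 1.1°, against the stop (about 2°). Releasing and lifting.

Call:
apply_moves(xyz=[[0, 0, 0], [0, 0, 0], [0, 0, 0], [0, 0, -1], [0, 0, -2], [0, 0, -2.5], [0, 0, -2.5], [0, 0, -2], [0, 0, 0], [0, 0, 0]], angular=[[0, 0, 0], [0, 0, 0], [0, 0, 0], [0, 0, 0], [0, 0, 0], [0, 0, 0], [0, 0, 0], [0, 0, 0], [0, 0, 0], [0, 0, 0]], fingers=[5, 5, 5, 6, 6, 6, 6, 6, 6, 6])

```text
clock: 16.0
eef_pos: [554.6, -59.3, 342.6]
eef_rot: [[1.0, 0.02, 0.003], [0.02, -1.0, -0.0], [0.003, 0.0, -1.0]]
ft_force: [1.5, -0.1, -0.5]
gripper_width: 60.4
grasp_force: 0.0
```

```bash
python3 near.py g wrist scene
```

```text
16.0 [554.6 -59.3 342.6] yaw 1.14 z [ 3.2e-03 -3.0e-04 -1.0e+00] q [ 0.23  0.38 -0.27  1.82  0.12  0.96 -1.64] [ 1.5 -0.1 -0.5] 60.4
wrist knob 1402 [555.8 -59.9  87.7] [85.  88.1 89.5] ((554.1879272460938, -59.802490234375), (52.76284408569336, 13.723018646240234), 1.5650479793548584)
wrist top orange 7278 [ 97.3 103.9 107.4] ((556.9751586914062, 98.19208526611328), (106.96524810791016, 70.44346618652344), 41.7317008972168)
wrist steel 1095 [203.  48.] [673.9   3.2  46.4]
wrist steel 48 [101. 122.] [620.2  93.   30.4]
wrist steel 31 [124. 120.] [621.7  73.1  30.2]
wrist steel 32 [ 77. 123.] [620.  112.9  30.5]
wrist steel 372 [ 33. 131.] [613.1 147.   38.3]
wrist steel 32 [148. 129.] [614.9  54.2  30.4]
wrist steel 29 [ 58. 133.] [611.3 131.2  30.2]
wrist steel 48 [166. 147.] [601.   39.8  30.2]
wrist steel 29 [185. 163.] [587.7  25.1  30.3]
scene knob 231 [558.8 -56.   84. ] [76.8 85.5 88. ] ((556.1544189453125, -57.33686065673828), (49.27899932861328, 11.244833946228027), 2.2236058712005615)
scene top orange 1335 [ 96.  100.8 106. ] ((557.2777709960938, 98.71678161621094), (108.87832641601562, 68.60498809814453), 41.64195251464844)
scene steel 196 [252. 264.] [673.9   3.5  45.1]
scene steel 219 [359. 281.] [610.3 145.8  34.8]
scene steel 9 [323. 273.] [620.4  92.8  28.8]
```

View pics/gscene.png

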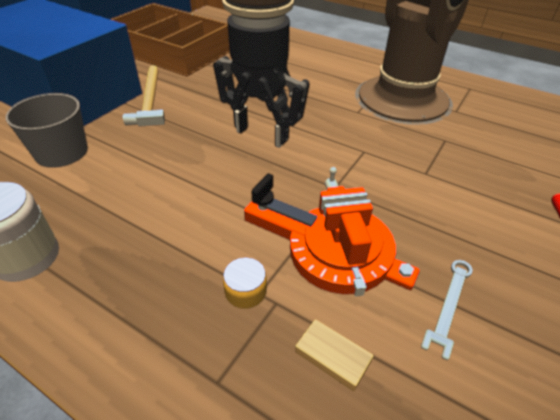

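The knob is back at its start angle at (263,189), the head points at the clip at (359,281), and the gripper is clear of everything.

```bash
python3 -c "
from bench import finish_job; print(finish_job())"
```

```text
the job is handed in; nothing more can be done
None
```

I loosened the lock, swung the head to the clip and tightened the knob again, and handed the job in at about 16 s; the final images show the pointer in line with the clip, the knob back at its tight angle and the gripper clear, but the hand-in returned no verdict.

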